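Put the rolling pin to rest in its cradle

TASK

Pick up the rolling pin that has a handle at each end and lay it lengthwise in the wooden cradle, about centred, with its barrel down in both notches. Let it settle in the notches while you still hold it, and only then let go, leaving it lying there at rest. Leave the plain pin without handles where it lies.

Things in the scene. Friction and masses are not known exactly. Their poses are not given: they have to be found in the camera images.
- rolling_pin: Wooden rolling pin with a handle at each end, lying on the table, free to roll. Barrel 44 mm diameter, 170 mm long; rounded handles 18 mm thick, 260 mm over all; about 0.22 kg, balanced at the middle, where it is best gripped from above. Origin at the middle of the barrel, on its axis, 22 mm above the table at the start; x runs along the pin, y and z turn as it rolls.
- cradle: Wooden rest, fixed to the table: base board 150 (x) by 100 (y) by 12 mm, two uprights 18 mm thick, 74 mm wide in y, at x = -55 and +55 mm, 92 mm free between them for fingers. Each has a 90 degree V notch open to the top, along x: apex 25 mm, lips 55 mm above the table, 60 mm wide at the lips. Origin on the table under its middle; z up.
- cradle_seat (a point): Where the middle of the rolling pin's barrel lies when seated in both notches: 56 mm above the table, over the cradle's middle. x along the notches (the pin may lie either way round), z up. Pressing the pin a few mm further down does no harm.
- plain_pin: Plain straight pin of the same wood, without handles, 40 mm in diameter, 240 mm long, lying loose on the table, free to roll. Not to be used. Origin at its middle, on its axis; x runs along it.
Things that resemble listed ones, but are neither listed nor needed, are in the scene too. There is more than one size of the cradle; the job needs the largest.

How it is judged:
By the outcome, as a careful person would: the job done as asked, in the order asked, and still so for the second after the job is handed in, with the robot touching nothing.
It also fails if it takes over 42 s, if anything falls off the work surface, if the arm or the gripper's body presses on something with over 40 N, if the wrist force passes 120 N, or if a joint passes its speed limit or range.

ROBOT

A 6-joint arm with a two-finger parallel gripper is mounted at the origin on the work surface. World frame = base frame: x ahead of the robot, y to its left, z up, the work surface at z = 0. Lengths are in m, angles in rad, forces in N, time in s.
With the tool pointing down it reaches from about 0.2 to 0.875 m from the base axis. Payload 3.4 kg.
Tool frame: the origin (TCP) lies between the finger pads; the fingertips stand 25 mm ahead of it and the grasp point (between the pads) lies 6 mm ahead of it (r.nose_length is the z of the fingertips in the tool frame, in m); z points along the fingers, x is the direction in which the jaws open and shut, and the axes are right-handed (so a half turn about z gives the same grasp; the last joint's range is limited). The gripper opens to 94 mm and grips with 3 to 60 N. Pads are 16 mm wide; open, the fingers measure 119 mm over their backs; the gripper's body (75 mm by 177 mm) begins 78 mm behind the grasp point.
Start: joints at [-1.384, 0.276, 1.505, -0, 1.361, -0.121], TCP at [0.174, -0.548, 0.23] pointing down, gripper open.
Joint ranges: [-2.89, 2.89], [-0.75, 2.08], [0.22, 2.7], [-1.18, 4.32], [0.11, 2.71], [-2.7, 2.7]. Speed limits (rad/s): [2.57, 2.57, 3.14, 3.14, 3.14, 3.14].

INTERFACE

Orientations are given as a unit quaternion [w, x, y, z].
In Python, from plant import r, gripper_to, inverse_kinematics, vision, models, telemetry gives the robot as it stands. Calls block until the motion is done:
- r.move_to(position, orientation): joint-space move of the TCP to a pose.
- r.move_l(position, rot=None, vel=0.15, guard=None): straight line of the TCP; rot=None keeps the orientation; vel is the mean speed in m/s. With guard (N) it stops when the force on the tool has changed by that much, and returns True; else False.
- r.movej(angles): joint-space move.
- gripper_to(opening, f_grip=None): finger opening in m; f_grip is the grip in N (None keeps the last); returns when the fingers have stopped.
- r.hold(seconds).
- inverse_kinematics(position, orientation): joint angles nearest the present ones, or None.
- vision.snapshot(name): name is "side" or "top"; returns the picture (480x640x3 uint8, red, green, blue); there is no depth.
- vision.get_calibration(name): a dict with "fx", "fy", "cx", "cy" (pixels), "position" and "orientation" of the camera in the world. Camera axes: x right, y down, z forward; pixel columns grow to the right and rows downward; lengths in m; the calibration is good to about 2 mm. A picture is of the moment at which its call begins. get_calibration takes no time and is no camera call.
A pose or a line that the arm cannot do raises r.PlanningError and nothing moves.
- r.sign_off(): hands the job in, once; it reports no verdict.
Trained networks look in the newest picture that a camera, given by its name, has taken for a name from the list of things; names that differ only in an ending like _2 or _b are one class to them, and where a whole thing is asked for, a point or a joint stands for the part that bears it (a point fixed in the world has none). Each returns a list of dicts, best first, with "score" (0 to 1); they miss things now and then, are a little off and sometimes report something else, mostly with a low value. They report only what shows in the picture. A call takes as long as a camera call. They do not tell look-alikes from the thing itself.
- models.boxes_of(thing, camera): "at" ([x, y, z] in m, in world coordinates, good to about 4 mm: the middle of the surface that is visible of it).
- models.regions_of(thing, camera): "pixels" (480x640 bool, what is visible of it).
- models.mark_of(thing, camera): "at" ([x, y, z] in m, in world coordinates, good to about 4 mm: a listed point, or the origin of a listed thing).
Readings, each from a call of its own:
- telemetry.current_t(): time.
- telemetry.current_joints(): joint angles.
- telemetry.current_dq(): joint speeds.
- telemetry.current_joint_efforts(): joint torques, N m.
- telemetry.current_ee_pos(): TCP position.
- telemetry.current_tool_rot(): TCP orientation.
- telemetry.current_wrist_force(): force on the tool from outside, world axes, zero at the start.
- telemetry.current_torque(): the same for the moment, N m.
- telemetry.current_opening(): finger opening in m.
Only numpy, scipy, OpenCV 4.12 (cv2) and the standard library are available. Lean on these libraries where they do the work, as an engineer would, in place of code of your own. Each camera call takes 0.05 s, during which the arm holds its last target.

## Working session

There is one attempt and no reset: what is moved stays moved. The work goes in short steps, each a Python script; the robot and the scene stay as the last script left them, time stands still between calls to the robot, and variables do not carry over. Pictures are saved under pics/ and viewed, and the job is handed in when it is done.

```bash
ls; mkdir -p pics; python3 - <<'E'
from plant import r, vision, models, telemetry
import cv2, numpy as np
for c in ("top","side"):
    im=vision.snapshot(c); cv2.imwrite(f"pics/a_{c}.png",im[:,:,::-1])
    k=vision.get_calibration(c); print(c,{a:np.round(b,4) for a,b in k.items()})
    for t in ("rolling_pin","cradle","cradle_seat","plain_pin"):
        print(t,"mark",[(np.round(d["at"],3).tolist(),round(d["score"],2)) for d in models.mark_of(t,c)])
print(telemetry.current_t())
E
```

```text
pics
top {'fx': np.float64(445.329), 'fy': np.float64(445.329), 'cx': np.float64(320.7203), 'cy': np.float64(235.5743), 'position': array([0.3801, 0.0444, 0.9005]), 'orientation': array([ 0.0503, -0.6994,  0.7124, -0.0281])}
rolling_pin mark [([0.59, -0.025, 0.02], 0.74)]
cradle mark [([0.563, 0.279, 0.002], 0.9), ([0.381, 0.348, -0.0], 0.78), ([0.595, 0.446, 0.001], 0.74)]
cradle_seat mark [([0.383, 0.351, 0.034], 0.7), ([0.568, 0.279, 0.049], 0.69), ([0.597, 0.449, 0.033], 0.6)]
plain_pin mark [([0.522, -0.283, 0.02], 0.83)]
side {'fx': np.float64(455.3738), 'fy': np.float64(455.3738), 'cx': np.float64(321.8637), 'cy': np.float64(242.2557), 'position': array([ 0.4617, -0.8034,  0.6644]), 'orientation': array([-0.4656,  0.8846, -0.0262,  0.0018])}
rolling_pin mark [([0.598, -0.024, 0.024], 0.81), ([0.569, 0.279, -0.002], 0.52)]
cradle mark [([0.568, 0.278, 0.0], 0.97), ([0.383, 0.351, -0.001], 0.65)]
cradle_seat mark [([0.595, 0.447, 0.036], 0.87), ([0.382, 0.348, 0.038], 0.86), ([0.566, 0.285, 0.055], 0.81)]
plain_pin mark [([0.526, -0.283, 0.022], 0.83)]
0.5
```

View pics/a_top.png

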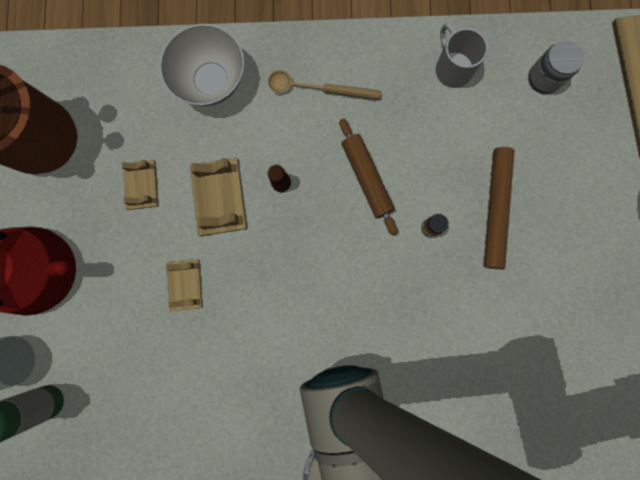

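View pics/a_side.png

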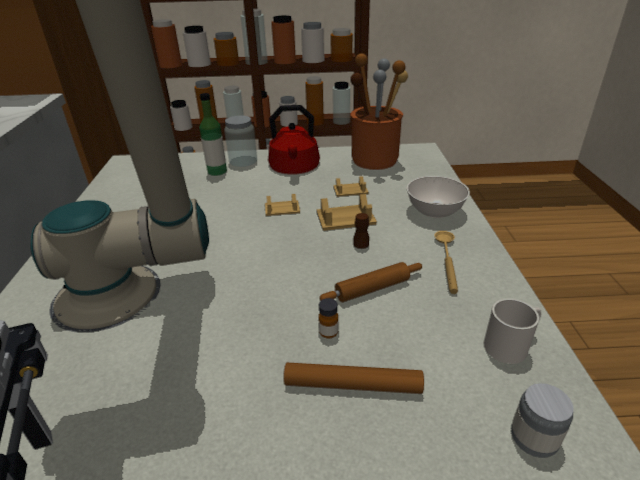

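Top view: the handled pin is at (368,177) and the plain pin at (500,208). There are three cradles: the largest at (218,196), and small ones at (140,185) and (184,285). The largest, about 75 px long or 150 mm, is the one the job needs. A dark mill at (279,178) and a bottle at (435,225) stand nearby. Next I'll enlarge and measure the axes.

```bash
cat > h.py <<'E'
from plant import r, gripper_to, inverse_kinematics, vision, models, telemetry
import cv2, numpy as np
from scipy.spatial.transform import Rotation as R
def cam(c):
    k=vision.get_calibration(c); q=k["orientation"]
    return k, R.from_quat([q[1],q[2],q[3],q[0]]).as_matrix(), np.array(k["position"])
def back(c,uv,z):
    k,M,p=cam(c); uv=np.atleast_2d(uv).astype(float)
    d=np.c_[(uv[:,0]-k["cx"])/k["fx"],(uv[:,1]-k["cy"])/k["fy"],np.ones(len(uv))]@M.T
    return p+d*((z-p[2])/d[:,2])[:,None]
def proj(c,P):
    k,M,p=cam(c); q=(np.atleast_2d(P)-p)@M
    return np.c_[k["fx"]*q[:,0]/q[:,2]+k["cx"],k["fy"]*q[:,1]/q[:,2]+k["cy"]]
def down(yaw): # tool z down, tool x (jaw) at world angle yaw
    m=np.array([[np.cos(yaw),np.sin(yaw),0],[np.sin(yaw),-np.cos(yaw),0],[0,0,-1]])
    q=R.from_matrix(m).as_quat(); return [q[3],q[0],q[1],q[2]]
def axis(P):
    P=P[:,:2]; (cx,cy),(w,h),a=cv2.minAreaRect((P*1000).astype(np.float32))
    b=np.deg2rad(a if w>h else a+90); return np.array([cx,cy])/1000,max(w,h),min(w,h),(b+np.pi/2)%np.pi-np.pi/2
E
python3 - <<'E'
from h import *
for c in ("top","side"):
    im=vision.snapshot(c)
    for t,z in (("rolling_pin",.022),("cradle",.02),("plain_pin",.02)):
        for d in models.regions_of(t,c):
            m=d["pixels"]; v,u=np.nonzero(m)
            uv=np.c_[u,v]; P=back(c,uv,z); a=axis(P)
            print(c,t,round(d["score"],2),uv.mean(0).round(),len(u),np.round(a[0],4),np.round(a[1:3]),round(np.degrees(a[3]),1))
    if c=="top": a=cv2.resize(im[140:255,170:410],None,fx=3.3,fy=3.3,interpolation=cv2.INTER_CUBIC)
    else: a=cv2.resize(im[165:315,250:450],None,fx=4,fy=4,interpolation=cv2.INTER_CUBIC)
    cv2.imwrite(f"pics/b_{c}.png",a[:,:,::-1])
E
```

```text
top rolling_pin 0.69 [368. 176.] 2225 [ 0.5979 -0.0242] [258.  46.] 22.5
top cradle 0.91 [184. 285.] 1620 [0.3863 0.3462] [98. 68.] 4.8
top cradle 0.79 [218. 196.] 3489 [0.5643 0.2794] [153. 101.] 7.9
top cradle 0.78 [139. 184.] 1517 [0.5917 0.441 ] [100.  68.] 3.6
top plain_pin 0.9 [498. 208.] 2565 [ 0.5293 -0.281 ] [245.  44.] -7.9
top plain_pin 0.69 [367. 176.] 2121 [ 0.5985 -0.0246] [252.  44.] 22.1
side rolling_pin 0.86 [372. 282.] 1728 [ 0.5976 -0.0294] [258.  65.] 22.5
side cradle 0.71 [281. 207.] 497 [0.3861 0.3332] [112.  95.] -84.6
side cradle 0.65 [350. 188.] 452 [0.5916 0.4291] [118. 106.] -84.8
side cradle 0.59 [343. 214.] 1308 [0.5621 0.2794] [176. 159.] -83.3
side plain_pin 0.84 [353. 378.] 3255 [ 0.5257 -0.2855] [245.  51.] -8.0
```

View pics/b_top.png

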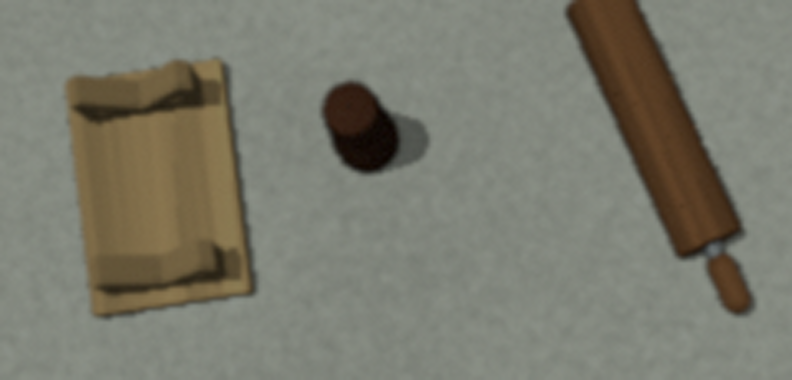

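View pics/b_side.png

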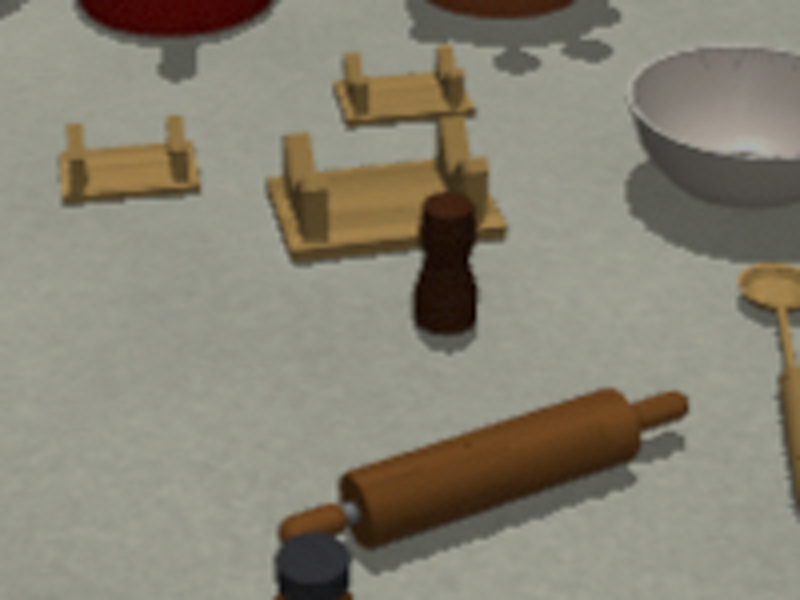

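```bash
python3 - <<'E'
from h import *
o=np.array([170,140])
px=np.array([[222,62],[253,292],[97,315]])/3.3+o
B=back("top",px,.012); print(B.round(4))
d=B[0]-B[1]; print("edge yaw",np.degrees(np.arctan2(d[1],d[0])),np.linalg.norm(d)); d=B[2]-B[1]; print(np.degrees(np.arctan2(d[1],d[0])),np.linalg.norm(d)); print("centre",(B[0]+B[2])/2)
# side: cradle base near edge bottom-left (293,262) bottom right (505,238) left far (268,180)
s=np.array([[293,262],[505,238]])/4+np.array([250,165]); S=back("side",s,0.); d=S[1]-S[0]; print(S.round(4),np.degrees(np.arctan2(d[1],d[0])),np.linalg.norm(d))
# mill: side base, top; 
b=back("side",np.array([445,325])/4+[250,165],0.)[0]; print("mill base",b.round(3))
for h in (.05,.06,.07,.08,.09,.1,.11,.12,.13): print(h,(proj("side",[b[0],b[1]+.012,h])[0]-[250,165])*4,(proj("top",[b[0],b[1]+.012,h])[0]-o)*3.3)
# overlay check
for nm,c0,yaw in (("cradle",None,None),):
    pass
for c in("top","side"): print(c,proj(c,[[.5979,-.0242,.022]]))
print(telemetry.current_t())
E
```

```text
[[0.6421 0.241  0.012 ]
 [0.4969 0.2212 0.012 ]
 [0.4846 0.3175 0.012 ]]
edge yaw 7.745658580223723 0.14653432700047953
97.24676227016766 0.0971043138317272
centre [0.56334349 0.27924982 0.012     ]
[[0.5004 0.2178 0.    ]
 [0.6456 0.236  0.    ]] 7.151960596106716 0.14631139011163571
mill base [ 0.593  0.137 -0.   ]
0.05 [444.92242336 248.34228377] [361.85880305 121.00757152]
0.06 [445.36785775 234.76310864] [359.74452812 116.88358109]
0.07 [445.81777899 221.04715065] [357.58093898 112.663401  ]
0.08 [446.27225523 207.19233263] [355.36628992 108.34362621]
0.09 [446.73135599 193.19653512] [353.09875186 103.920689  ]
0.1 [447.1951522  179.05759532] [350.77640733  99.39084923]
0.11 [447.66371629 164.77330595] [348.39724499  94.75018373]
0.12 [448.13712214 150.34141413] [345.95915389  89.99457497]
0.13 [448.61544519 135.75962016] [343.4599172   85.11969892]
top [[367.22446058 175.47607453]]
side [[372.49448235 279.61362133]]
0.9
```

```bash
python3 - <<'E'
from h import *
p=np.array([.5975,-.0245]); y=np.radians(22.4); c=np.array([.565,.2795]); yc=np.radians(7.5)
for s in (90,-90):
    for P,a in ((p,y),(c,yc)):
        for z in (.2,.04): print(s,z,np.round(inverse_kinematics([*P,z],down(a+np.radians(s))),2))
r.move_to([*p,.16],down(y+np.pi/2) if abs(inverse_kinematics([*p,.2],down(y+np.pi/2))[5])<abs(inverse_kinematics([*p,.2],down(y-np.pi/2))[5]) else down(y-np.pi/2))
print(telemetry.current_joints().round(2),telemetry.current_t())
for n in("top","side"):
    im=vision.snapshot(n)
    for d in models.regions_of("rolling_pin",n):
        v,u=np.nonzero(d["pixels"]);a=axis(back(n,np.c_[u,v],.022)); print(n,round(d["score"],2),np.round(a[0],4),np.round(a[1:3]),np.degrees(a[3]))
    cv2.imwrite(f"pics/c_{n}.png",im[:,:,::-1])
E
```

```text
90 0.2 [-0.16  0.33  1.51 -0.    1.31 -2.12]
90 0.04 [-0.16  0.47  1.72 -0.    0.95 -2.12]
90 0.2 [ 0.35  0.38  1.43 -0.    1.33 -1.35]
90 0.04 [ 0.35  0.51  1.64 -0.    0.99 -1.35]
-90 0.2 [-0.16  0.33  1.51 -0.    1.31  1.02]
-90 0.04 [-0.16  0.47  1.72 -0.    0.95  1.02]
-90 0.2 [ 0.35  0.38  1.43 -0.    1.33  1.79]
-90 0.04 [ 0.35  0.51  1.64 -0.    0.99  1.79]
[-0.16  0.36  1.57 -0.    1.22  1.02] 3.3083
top 0.88 [ 0.6074 -0.0272] [53. 38.] 82.76331329345705
```

View pics/c_side.png

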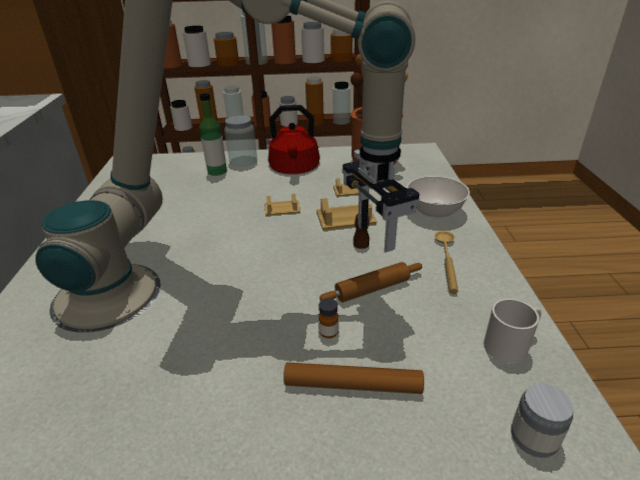

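The side view shows the open gripper above the handled pin at (372,282), with the bottle at (328,318) well clear. I'm descending and gripping.

```bash
python3 - <<'E'
from h import *
p=[.5975,-.0245]
print(r.move_l([*p,.06],vel=.15), r.move_l([*p,.030],vel=.06,guard=10), telemetry.current_ee_pos())
gripper_to(.036,f_grip=25); print("open",telemetry.current_opening())
print(r.move_l([*p,.10],vel=.1)); r.hold(.2)
print("open",telemetry.current_opening(),telemetry.current_wrist_force().round(2),telemetry.current_torque().round(3),telemetry.current_t())
for n in("top","side"):
    im=vision.snapshot(n); cv2.imwrite(f"pics/d_{n}.png",im[:,:,::-1])
E
```

```text
False False [ 0.59750194 -0.02451107  0.02971037]
open 0.04324235737904553
False
open 0.043450509122418296 [-0.24  0.42 -1.51] [-0.044  0.013  0.027] 6.8583
```

View pics/d_side.png

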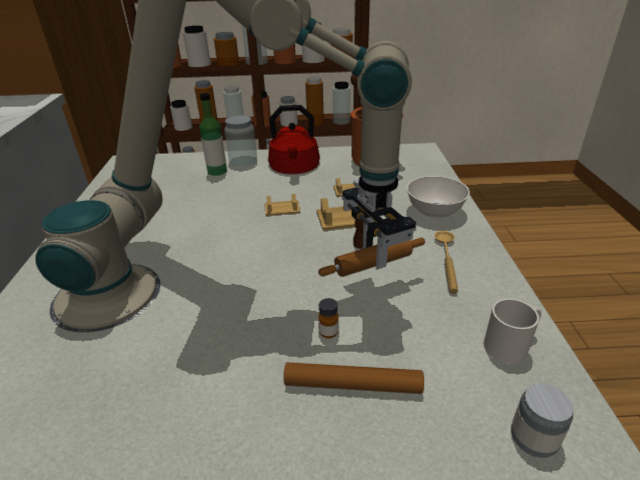

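```bash
python3 - <<'E'
from h import *
e=telemetry.current_ee_pos(); y=np.radians(22.4)
c=np.array([e[0],e[1],e[2]-.0077]); a=np.array([np.cos(y),np.sin(y),0])
im=vision.snapshot("side").copy()
for s in (-.13,-.085,.085,.13):
    q=proj("side",c+s*a)[0]; print(s,q.round(1)); cv2.circle(im,tuple(int(round(v)) for v in q),1,(0,255,0),-1)
cv2.imwrite("pics/e.png",cv2.resize(im[200:300,290:450],None,fx=5,fy=5,interpolation=cv2.INTER_CUBIC)[:,:,::-1])
E
```

```text
-0.13 [318.2 271.3]
-0.085 [337.9 265.2]
0.085 [407.1 244. ]
0.13 [424.2 238.7]
```

View pics/e.png

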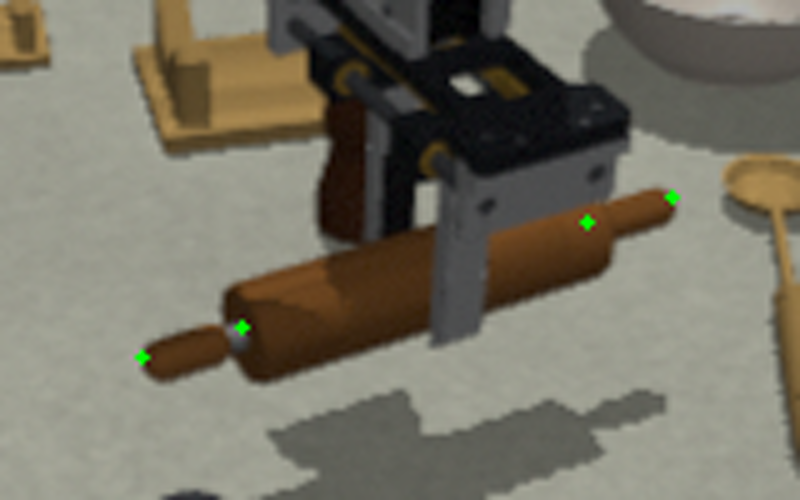

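The enlarged side crop shows the pin level. Its handle tips, at about (319,272) and (424,240), are within 2 px of the positions predicted for a centred grasp. I'm carrying it over the cradle.

```bash
python3 - <<'E'
from h import *
p=[.5975,-.0245]; c=[.565,.2795]; yc=np.radians(7.5)
r.move_l([*p,.2],vel=.15); r.move_to([*c,.2],down(yc-np.pi/2)); r.move_l([*c,.115],vel=.12); r.hold(.2)
e=np.array(telemetry.current_ee_pos()); print(e,telemetry.current_wrist_force().round(2),telemetry.current_opening(),telemetry.current_t())
a=np.array([np.cos(yc),np.sin(yc),0]); b=np.array([-a[1],a[0],0]); C=np.array([*c,0])
for n in("top","side"):
    im=vision.snapshot(n).copy()
    def dot(P,col):
        q=proj(n,P)[0]; cv2.circle(im,tuple(int(round(v)) for v in q),1,col,-1); return q
    for s in (-.13,-.085,.085,.13): dot(e-[0,0,.0077]+s*a,(0,255,0))
    for sx in(-1,1):
        for sy in(-1,1): dot(C+sx*.075*a+sy*.05*b+[0,0,.012],(255,0,0)); dot(C+sx*.064*a+sy*.030*b+[0,0,.055],(0,0,255))
    q=proj(n,e)[0].astype(int); u,v=q[0]-80,q[1]-55
    cv2.imwrite(f"pics/f_{n}.png",cv2.resize(im[v:v+110,u:u+160],None,fx=5,fy=5,interpolation=cv2.INTER_CUBIC)[:,:,::-1])
E
```

```text
[0.56556826 0.27970253 0.11601033] [-0.76  0.36 -2.76] 0.04316961334018412 10.05
```

View pics/f_top.png

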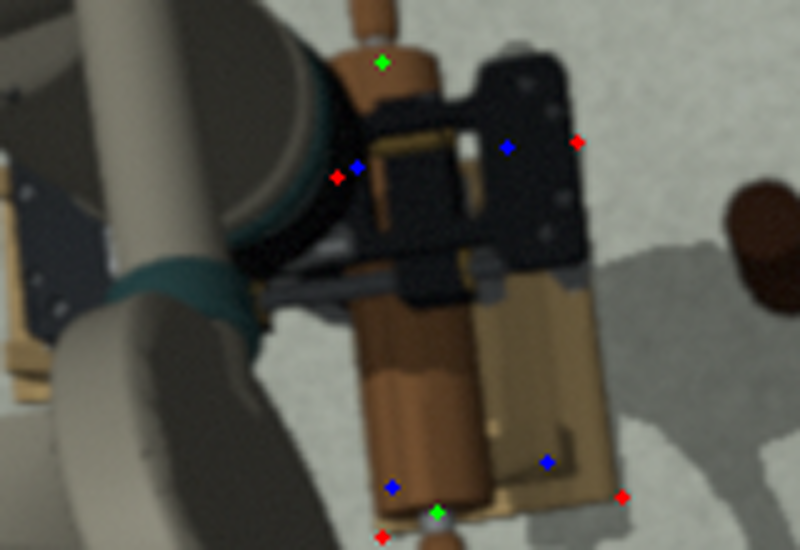

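View pics/f_side.png

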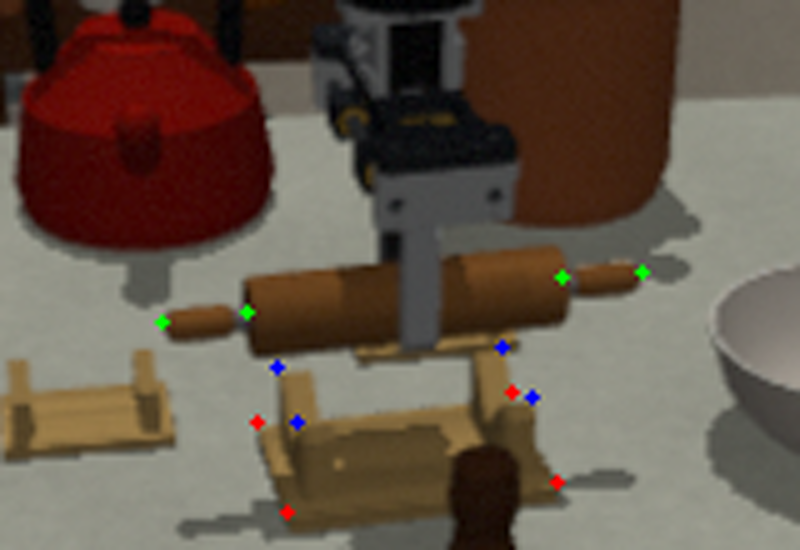

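Both crops agree. In the top view, the board corners fall on the predicted red dots at crop pixels (577,142) and (622,497). In the side view, the pin sits centred over both uprights. Lowering with a guard.

```bash
python3 - <<'E'
from h import *
c=[.565,.2795]; yc=np.radians(7.5)
F=lambda s: print(s,np.round(telemetry.current_ee_pos(),4),telemetry.current_wrist_force().round(2),telemetry.current_torque().round(2),round(telemetry.current_opening(),4),round(telemetry.current_t(),2))
print(r.move_l([*c,.075],vel=.08,guard=10)); F("near")
print(r.move_l([*c,.059],vel=.02,guard=8)); F("down"); r.hold(.6); F("hold")
a=np.array([np.cos(yc),np.sin(yc),0]); S=np.array([*c,.056])
for n in("top","side"):
    im=vision.snapshot(n).copy()
    for s in (-.13,-.085,.085,.13):
        q=proj(n,S+s*a)[0]; cv2.circle(im,tuple(int(round(v)) for v in q),1,(0,255,0),-1)
    q=proj(n,S)[0].astype(int); u,v=q[0]-80,q[1]-55
    cv2.imwrite(f"pics/g_{n}.png",cv2.resize(im[v:v+110,u:u+160],None,fx=5,fy=5,interpolation=cv2.INTER_CUBIC)[:,:,::-1])
E
```

```text
False
near [0.5652 0.2796 0.0749] [ 0.66  0.37 -2.1 ] [-0.   -0.05  0.03] 0.0435 10.8
True
down [0.5651 0.2801 0.0656] [-0.56  1.86  2.92] [ 0.23 -0.06  0.01] 0.0434 11.34
hold [0.5651 0.2801 0.0655] [0.38 1.53 5.55] [ 0.36 -0.14 -0.02] 0.0431 11.94
```

View pics/g_side.png

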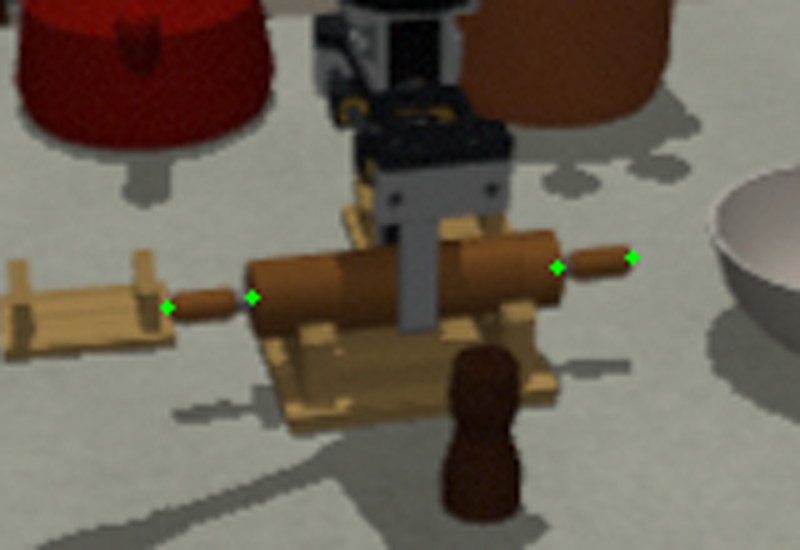

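View pics/g_top.png

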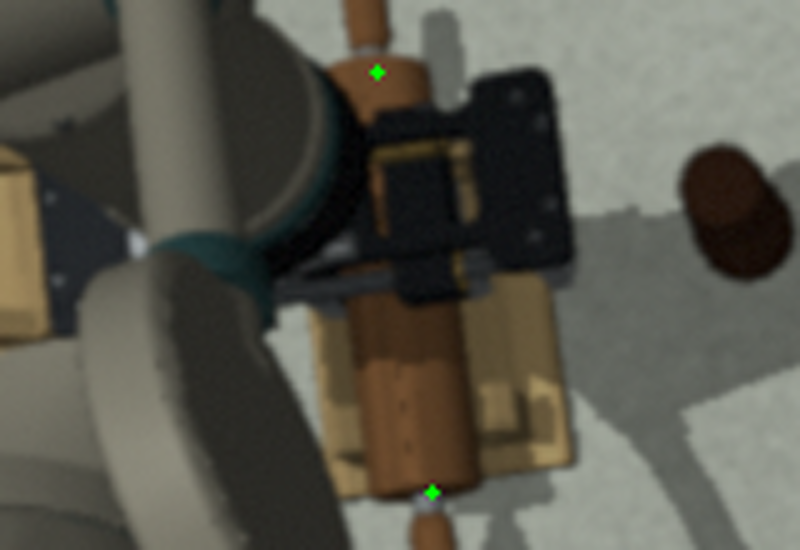

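The pin has touched down about 2 mm above full seat, with a +y side force. That means the notch's −y slope touched first, so the notch middle is 1–2 mm to +y. I'll ease sideways and press on.

```bash
python3 - <<'E'
from h import *
yc=np.radians(7.5); b=np.array([-np.sin(yc),np.cos(yc)])
F=lambda s: print(s,np.round(telemetry.current_ee_pos(),4),telemetry.current_wrist_force().round(2),telemetry.current_torque().round(2),round(telemetry.current_opening(),4),round(telemetry.current_t(),2))
c=np.array([.565,.2795])+.0018*b
print(r.move_l([*c,.0655],vel=.02,guard=12)); F("side")
print(r.move_l([*c,.0605],vel=.015,guard=12)); F("press"); r.hold(.6); F("hold")
E
```

```text
False
side [0.564  0.2809 0.0647] [ 0.31  0.76 -0.51] [ 0.07 -0.01  0.  ] 0.0436 12.3
True
press [0.5641 0.2815 0.0641] [-0.94  0.3   3.75] [-0.06  0.03 -0.08] 0.0432 12.55
hold [0.5641 0.2815 0.0641] [-1.59  0.42  5.57] [-0.09  0.06 -0.07] 0.0436 13.15
```

```bash
python3 - <<'E'
from h import *
yc=np.radians(7.5); b=np.array([-np.sin(yc),np.cos(yc)]); a=np.array([np.cos(yc),np.sin(yc),0])
F=lambda s: print(s,np.round(telemetry.current_ee_pos(),4),telemetry.current_wrist_force().round(2),telemetry.current_torque().round(2),round(telemetry.current_opening(),4),round(telemetry.current_t(),2))
c=np.array([.565,.2795])+.0018*b
print(r.move_l([*c,.0615],vel=.015,guard=15)); r.hold(.8); F("press")
S=np.array([*telemetry.current_ee_pos()[:2],.056])
for n in("side",):
    im=vision.snapshot(n).copy()
    for s in (-.13,-.085,.085,.13):
        q=proj(n,S+s*a)[0]; cv2.circle(im,tuple(int(round(v)) for v in q),0,(0,255,0),-1)
    q=proj(n,S)[0].astype(int); u,v=q[0]-65,q[1]-45
    cv2.imwrite(f"pics/h_{n}.png",cv2.resize(im[v:v+90,u:u+130],None,fx=6,fy=6,interpolation=cv2.INTER_CUBIC)[:,:,::-1])
E
```

```text
True
press [0.5642 0.2815 0.0641] [0.19 0.65 4.66] [-0.12  0.03 -0.06] 0.0436 14.16
```

View pics/h_side.png

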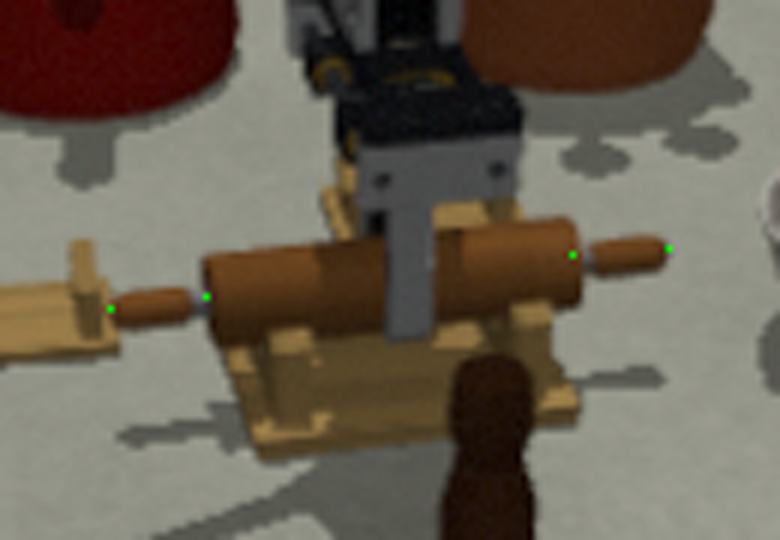

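The pin resists further pressing at 56.4 mm axis height with about 7 N on the cradle. Side force and moments are near zero, and the crop shows both handles on the predicted points, so it is seated in both notches while held. Now releasing.

```bash
python3 - <<'E'
from h import *
yc=np.radians(7.5); a=np.array([np.cos(yc),np.sin(yc),0])
F=lambda s: print(s,np.round(telemetry.current_ee_pos(),4),telemetry.current_wrist_force().round(2),round(telemetry.current_opening(),4),round(telemetry.current_t(),2))
e=np.array(telemetry.current_ee_pos())
gripper_to(.052); F("crack"); r.hold(.3); gripper_to(.09); F("open")
e2=np.array(telemetry.current_ee_pos())
print(r.move_l([e2[0],e2[1],.15],vel=.1,guard=10)); print(r.move_l([e2[0],e2[1],.25],vel=.2)); 
r.move_to([.35,-.25,.3],down(yc-np.pi/2)); r.hold(.3);F("away")
for n in("top","side"):
    im=vision.snapshot(n).copy(); print(n,[(np.round(d["at"],4).tolist(),round(d["score"],2)) for d in models.mark_of("rolling_pin",n)])
    cv2.imwrite(f"pics/i_{n}full.png",im[:,:,::-1])
    for d in models.regions_of("rolling_pin",n):
        v,u=np.nonzero(d["pixels"]);A=axis(back(n,np.c_[u,v],.056)); print(n,round(d["score"],2),np.round(A[0],4),np.round(A[1:3]),np.degrees(A[3]))
    q=proj(n,[.5642,.2815,.056])[0].astype(int); u,v=q[0]-65,q[1]-45
    cv2.imwrite(f"pics/i_{n}.png",cv2.resize(im[v:v+90,u:u+130],None,fx=6,fy=6,interpolation=cv2.INTER_CUBIC)[:,:,::-1])
E
```

```text
crack [0.5638 0.2815 0.0633] [ 1.12  0.34 -0.43] 0.0522 14.59
open [0.5641 0.2816 0.0638] [-0.39 -0.7  -0.67] 0.0901 15.64
False
False
away [ 0.3503 -0.2498  0.2999] [0.07 0.07 0.7 ] 0.09 19.67
top [([0.5589, 0.2834, 0.0549], 0.59)]
top 0.82 [0.5644 0.2828] [257.  46.] 7.419808864593512
top 0.57 [ 0.5232 -0.269 ] [236.  42.] -7.961570739746092
side [([0.5609, 0.286, 0.0575], 0.74)]
side 0.59 [0.5625 0.2776] [252.  90.] 5.336997032165529
```

View pics/i_top.png

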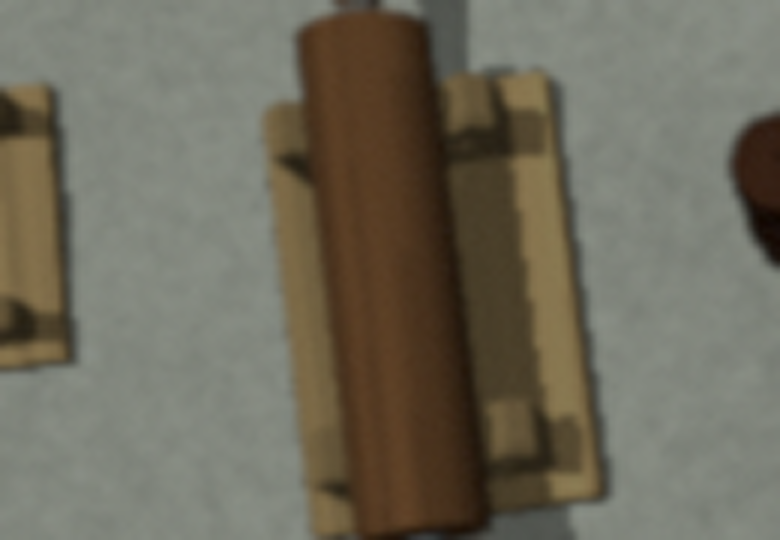

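View pics/i_side.png

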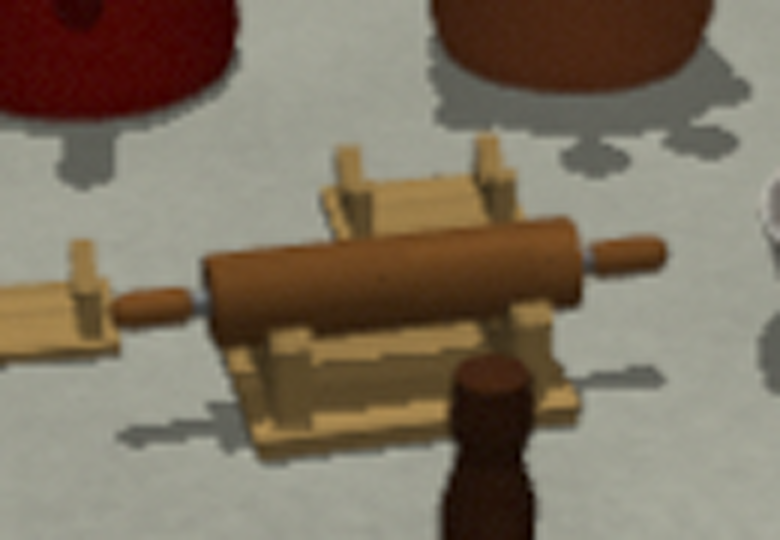

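View pics/i_topfull.png

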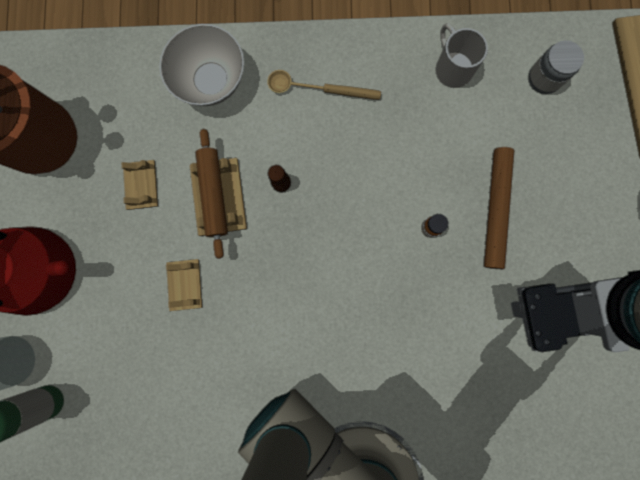

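The pictures show the pin in the large cradle at (210,192), resting in both notches and parallel to it. The plain pin (500,208), mill and bottle have not moved, and the arm is clear. Handing in.

```bash
python3 - <<'E'
from h import *
r.sign_off(); print("ok")
E
```

```text
the job is handed in; nothing more can be done
ok
```

The handled rolling pin is lying in both notches of the largest cradle. I picked it up at mid-barrel and lowered it with a force guard. The first touch was about 2 mm too high on one slope, so I shifted it 1.8 mm sideways. I then pressed it with about 7 N until it sat firmly (axis at about 56.4 mm, nominal 56), held it there, released it and drew the arm clear. The last check was at about 20 s of the 42 s allowed.

**Last checks:** From the top view, the pin's middle is at (0.564, 0.283), at an angle of 7.4°. I had measured the cradle's middle at about (0.565, 0.2795) and 7.5°, and contact put the notch line nearer y = 0.2815. The pictures show the barrel in both notches, and the plain pin, mill and bottle where they were.

**Disagreements:** The networks' origin marks (x about 0.559–0.561) are 3–5 mm off the top-view fit, roughly their stated accuracy. The side-view fit gave 5.3°, which is less reliable because of perspective.

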